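# Tip the fittings tray into the tub

## Task

Slide the empty blue tub along the table until it stands under the pouring lip of the little tipping tray, then raise the tray by its red handle so that all five fittings slide off into the tub, and lower the tray back to level. Do not touch the fittings with the gripper, keep the tub upright and on the table, and leave everything else on the bench where it is.

Things in the scene. Friction and masses are not known exactly. Their poses are not given: they have to be found in the camera images.
- stand: fixed plywood stand of the tipping tray. Origin on the table straight below the tray's hinge; +x points level the way the tray pours, z up. Its 150 mm wide base and posts span x -0.050 to -0.200 m; from 77 mm up, two cheeks at y = +-68 mm (12 mm thick) reach to x = 0.010 for the hinge. Ahead of x = -0.050 all is free below 75 mm: the tub fits there, partly beneath the tray
- tray (a joint): tray angle (rad) about a level hinge along the stand's y, 105 mm above its origin. 0 level; grows as the handle end rises and the lip dips; stop at 1.0. Falls back to 0 when let go (0.5 N m). Aluminium, 110 mm wide, floor 113 mm above the table, x -0.176 to 0.015 m in the stand's frame; 30 mm walls at sides and back, open at the lip. Fittings slide off at 0.4 to 0.7 rad
- tray_handle (a point): middle of the red handle's crossbar: round bar 12 mm thick, 100 mm long, parallel to the hinge, on two uprights at its ends, 60 mm clear above the tray's back wall. With the tray level it is at (-0.186, 0, 0.205) m in the stand's frame; turns with the tray about the hinge. Can be pushed from behind towards the lip, hooked, or pinched from above
- tray_lip (a point): middle of the tray floor's open pouring edge, 104 mm wide; with the tray level at (0.015, 0, 0.113) m in the stand's frame
- tub_spot (a point): point on the table, at (0.062, 0, 0) m in the stand's frame: with the tub's centre here, the tub catches all that slides off the lip (a few cm off still does; the stand's base stops the tub at about x = 0.03)
- tub: empty round blue tub, loose on the table, 0.3 kg: 170 mm across the rim, 148 mm across the base, 70 mm tall, walls 4 mm, floor 5 mm thick; origin under its centre. It slides when pushed near the bottom. It starts out in front of the tray, 0.2 to 0.4 m from where it is needed
- plug1: yellow round leash plug 28 mm across, 18 mm tall, 20 g, loose on the tray; origin under its centre
- plug2: yellow round leash plug 28 mm across, 18 mm tall, 20 g, loose on the tray; origin under its centre
- plug3: yellow round leash plug 28 mm across, 18 mm tall, 20 g, loose on the tray; origin under its centre
- finbox1: black fin box, block 40 x 22 x 18 mm, 25 g, loose on the tray; origin under its centre
- finbox2: black fin box, block 40 x 22 x 18 mm, 25 g, loose on the tray; origin under its centre
- tape_roll: roll of green masking tape lying flat: ring 96 mm outside, 72 mm inside, 40 mm tall; origin under its centre. Bystander
- sanding_block: cork sanding block 120 x 65 x 32 mm, bystander; origin under its centre
- hardener: closed amber bottle 56 mm across, 130 mm tall, standing, bystander; origin under its centre
- brush: paint brush lying on the table, bystander
- mixing_cup: empty white cup 80 mm across the rim, 85 mm tall, standing, bystander; origin under its centre
- squeegee: flat orange plastic spreader 90 x 120 x 5 mm lying on the table, bystander; origin under its centre

How it is judged:
On the way, in this order (a step that is already met when the one before it is completed fails the run):
1. the tub stands upright under the tray's lip while the tray is still level (x of tub in the frame of stand between 0 and 0.1 m and y of tub in the frame of stand between -0.045 and 0.045 m and value of joint tray below 0.1 rad and angle between tub's own z axis and vertical below 0.15 rad), for 0.2 s.
2. the tray is tipped (value of joint tray above 0.4 rad), for 0.1 s.
At the end, for the whole second after the job is handed in: All five fittings lie at rest inside the blue tub (within 82 mm of its axis and below its rim), the tub stands upright and still on the table, and the tray is back level (within 0.08 rad) (horizontal distance between each of plug1, plug2, plug3, finbox1, finbox2 and tub below 0.082 m and z of plug1 in the frame of tub between -0.01 and 0.065 m and linear speed of each of plug1, plug2, plug3, finbox1, finbox2 below 0.05 m/s and z of plug2 in the frame of tub between -0.01 and 0.065 m and z of plug3 in the frame of tub between -0.01 and 0.065 m and z of finbox1 in the frame of tub between -0.01 and 0.065 m and z of finbox2 in the frame of tub between -0.01 and 0.065 m and value of joint tray below 0.08 rad and angle between tub's own z axis and vertical below 0.1 rad and height (world z) of tub below 0.01 m and linear speed of tub below 0.02 m/s); the robot touches nothing.
It fails at once if the gripper touches a fitting (contact force between any of the arm, the fingers and plug1 above 0.3 N or contact force between any of the arm, the fingers and plug2 above 0.3 N or contact force between any of the arm, the fingers and plug3 above 0.3 N or contact force between any of the arm, the fingers and finbox1 above 0.3 N or contact force between any of the arm, the fingers and finbox2 above 0.3 N).
It fails at once if the tub is tipped over or lifted off the table (angle between tub's own z axis and vertical above 0.4 rad or height (world z) of tub above 0.03 m).
It fails at once if another thing on the bench is shifted by more than 30 mm (distance of any of tape_roll, sanding_block, hardener, brush, mixing_cup, squeegee from where it was at the start of the episode above 0.03 m).
It also fails if it takes over 70 s, if anything falls off the work surface, if the arm or the gripper's body presses on something with over 40 N, if the wrist force passes 120 N, or if a joint passes its speed limit or range.

## Robot

A 7-joint arm with a two-finger parallel gripper is mounted at the origin on the work surface. World frame = base frame: x ahead of the robot, y to its left, z up, the work surface at z = 0. Lengths are in m, angles in rad, forces in N, time in s.
With the tool pointing down it reaches from about 0.4 to 0.875 m from the base axis. Payload 4.4 kg.
Tool frame: the origin (TCP) lies at the very end of the fingers, on their centre line; the grasp point (between the pads) lies env.grasp_offset behind it (env.grasp_offset is the distance from the TCP to the grasp point, in m); y points along the fingers, x is the direction in which the jaws open and shut, and the axes are right-handed (so a half turn about y gives the same grasp; the last joint's range is limited). The gripper opens to 85 mm and grips with 20 to 120 N. Pads are 22 mm wide; open, the fingers measure 114 mm over their backs; the gripper's body (76 mm by 85 mm) begins 54 mm behind the grasp point. The pads swing forward as they close: fully open they stand 13 mm farther back than shut.
Start: joints at [-1.219, 0.628, 0.038, 1.517, -0.027, 0.996, -0.02], TCP at [0.264, 0.594, 0.231] pointing down, gripper open.
Joint ranges: [-3.06, 3.06], [-0.37, 2.12], [-1.25, 1.32], [0.18, 2.47], [-1.1, 4.24], [0.23, 1.98], [-2.94, 2.94]. Speed limits (rad/s): [2.57, 2.57, 3.14, 3.14, 3.14, 3.14, 3.14].

## Interface

Orientations are given as a unit quaternion [w, x, y, z].
In Python, from bench import env, imaging, ticket gives the robot as it stands. The module is installed in compiled form; this text tells all that it offers.
- The arm moves only by the tool move_arm, never from a script. Its argument "rows" is one flat list of numbers, 7 for each row, row after row: the shift along the tool's x, y, z as a fraction of full scale, then the turn, a rotation vector about the tool's x, y, z as a fraction of full scale, then the finger opening in mm, from 0 to 85.4. A call has 1 to 10 rows; each row is the pose to reach, as a shift and turn from the pose measured when the call began, along the tool's axes at that moment, turning the shorter way round; what a row does not reach only later rows make up. Full scale, the value 1, is 300 mm for a shift and pi rad for a turn. A row lasts 1/8 s, in which the tool goes at most 62.5 mm and 10.7 degrees, less where a joint would pass 70% of its speed; a pose out of reach is approached as far as the arm can. A call with a number of a shift or a turn outside -1 to 1 is refused whole. A call with a gripper value outside its range is refused whole. The fingers move at their own pace and stop on an object; the grip force is fixed at half the most. Time passes only in rows, so rows that repeat a pose let the fingers close. It gives the time, the measured TCP pose, the force and the opening at its end, in the units of the state.
- env.get_obs(): the state, without advancing time (a new reading comes with each control period).
- imaging.camera(name): name is "scene" or "top"; returns the picture (400x640x3 uint8, red, green, blue); there is no depth.
- imaging.camera_params(name): a dict with "K" (3x3 intrinsics, pixels), "origin" and "orientation" of the camera in the world. Camera axes: x right, y down, z forward; pixel columns grow to the right and rows downward; lengths in m; the calibration is good to about 2 mm. A picture is of the moment at which its call begins. camera_params takes no time and is no camera call.
- ticket.job_done(): hands the job in, once; it reports no verdict.
The state is a dict: "clock": time; "joints": joint angles; "qd": joint speeds; "joint_torque": joint torques, N m; "tool_pos": TCP position; "orientation": TCP orientation; "force": force on the tool from outside, world axes, zero at the start; "wrist_torque": the same for the moment, N m; "grip_width": opening from 0.0 (shut) to 1.0 (fully open).
Only numpy, scipy, OpenCV 4.12 (cv2) and the standard library are available. Lean on these libraries where they do the work, as an engineer would, in place of code of your own. Each camera call takes 0.05 s, during which the arm holds its last target. There are 200 camera calls.

## Working session

There is one attempt and no reset: what is moved stays moved. The work goes in short steps, Python scripts to look and compute and a tool call to move; the robot and the scene stay as the last step left them, time stands still between calls to the robot, and variables do not carry over. Pictures are saved under pics/ and viewed, about 8 in all and at most 12, crops included, and the job is handed in when it is done.

Besides the shell and the picture viewer there is one more tool, called after "Call:" as a command line: name --argument value ..., lists and objects as JSON in quotes. move_arm: Moves the arm, as the interface text tells. Shift numbers are shares of 300 mm and turn numbers shares of pi rad, none past 1 either way. Its arguments: {"type":"object","properties":{"rows":{"type":"array"}},"required":["rows"]}

```bash
mkdir -p pics; python3 - <<'E'
from bench import env, imaging
import cv2, numpy as np
o=env.get_obs(); print(o['clock'],o['tool_pos'],o['orientation'],o['grip_width'],env.grasp_offset)
for n in("top","scene"):
    p=imaging.camera_params(n); print(n,p)
    cv2.imwrite(f"pics/{n}0.png",imaging.camera(n)[:,:,::-1])
E
```

```text
0.0 [0.26344587 0.59353565 0.23036979] [-0.59245223  0.59318665  0.38487321 -0.38600851] 1.0020809578454495 0.0187
top {'K': array([[409.5584014 ,   0.        , 319.7367872 ],
       [  0.        , 409.5584014 , 205.07796083],
       [  0.        ,   0.        ,   1.        ]]), 'origin': array([0.33727126, 0.10809229, 1.26731333]), 'orientation': array([ 0.05433177, -0.69771919,  0.71133143, -0.0651428 ])}
scene {'K': array([[443.98080159,   0.        , 321.43445169],
       [  0.        , 443.98080159, 205.97871615],
       [  0.        ,   0.        ,   1.        ]]), 'origin': array([ 0.99078265, -0.54297722,  0.96791159]), 'orientation': array([-0.36789151,  0.87781217,  0.28544098, -0.11236141])}
```

View pics/top0.png

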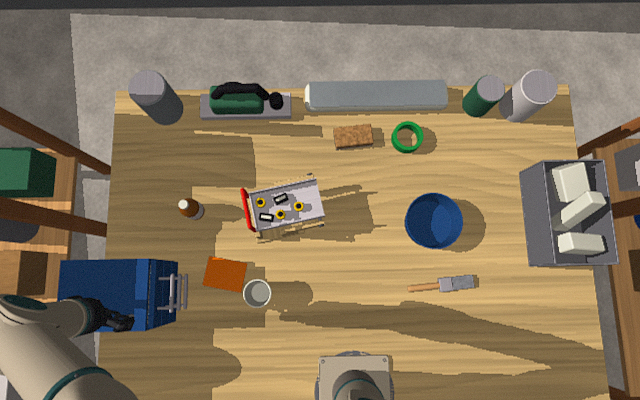

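View pics/scene0.png

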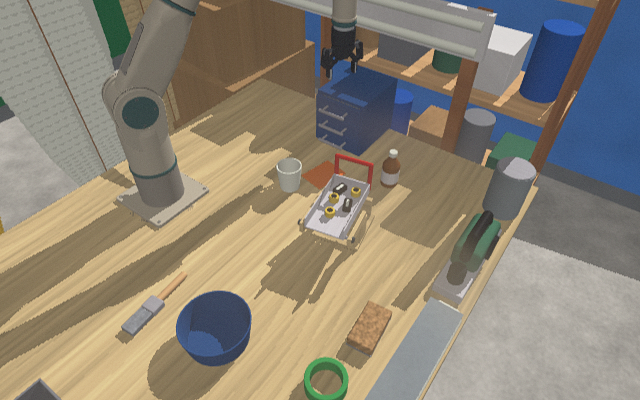

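The top view shows the tray with its red handle at (248,209) and lip at (322,202), pouring right. The tub is at (434,221), the bottle at (190,208), the cup at (257,293) and the squeegee at (225,273). In the scene view the path from tub to lip is clear.

```bash
cat > h.py <<'E'
from bench import env, imaging
import cv2, numpy as np
from scipy.spatial.transform import Rotation as R
def rot(q): return R.from_quat([q[1],q[2],q[3],q[0]])
def ray(n,px,z):
    p=imaging.camera_params(n); d=rot(p['orientation']).apply(np.linalg.inv(p['K'])@[px[0],px[1],1]); o=np.array(p['origin'])
    return o+d*(z-o[2])/d[2]
def proj(n,P):
    p=imaging.camera_params(n); c=rot(p['orientation']).inv().apply(np.array(P)-p['origin']); u=p['K']@c; return u[:2]/u[2]
def mask(img,lo,hi,roi):
    h=cv2.cvtColor(img,cv2.COLOR_RGB2HSV); m=cv2.inRange(h,lo,hi); k=np.zeros_like(m); x0,y0,x1,y1=roi; k[y0:y1,x0:x1]=m[y0:y1,x0:x1]; return k
def big(m): return max(cv2.findContours(m,cv2.RETR_EXTERNAL,cv2.CHAIN_APPROX_NONE)[0],key=cv2.contourArea)
def tub(n,img,roi):
    c=big(mask(img,(100,100,40),(125,255,255),roi)); return c
def move(target,Rt=None):
    "shift/turn fractions in tool axes"
    o=env.get_obs(); r=rot(o['orientation']); s=r.inv().apply(np.array(target)-o['tool_pos'])/0.3
    t=(r.inv()*Rt).as_rotvec()/np.pi if Rt is not None else np.zeros(3)
    return np.round(s,4),np.round(t,4)
E
python3 - <<'E'
from h import *
im=cv2.imread('pics/top0.png')[:,:,::-1].copy(); sc=cv2.imread('pics/scene0.png')[:,:,::-1].copy()
c=big(mask(im,(0,150,80),(8,255,255),(230,170,275,245)))
r=cv2.minAreaRect(c); b=cv2.boxPoints(r); print('bar',r)
print('bar pts',[ray('top',p,.205).round(3) for p in b], ray('top',r[0],.205).round(4))
c=big(mask(sc,(0,150,80),(8,255,255),(320,140,385,190))); print('scene red',cv2.boundingRect(c), c[c[:,0,0].argmin()][0],c[c[:,0,0].argmax()][0])
t=tub('top',im,(390,180,475,260)); (u,v),rad=cv2.minEnclosingCircle(t); print('tub top',u,v,rad)
print('rim centre',ray('top',(u,v),.07).round(4), [np.round(ray('top',(u+d,v),.07),3) for d in(-rad,rad)])
h=cv2.cvtColor(im,cv2.COLOR_RGB2HSV)
o=env.get_obs();print(rot(o['orientation']).as_matrix().round(3))
cv2.imwrite('pics/crop1.png',np.hstack([cv2.resize(im[160:255,165:345,::-1],None,fx=4.4,fy=4.4,interpolation=cv2.INTER_CUBIC)]))
for nm,px,z in(('hard',(183,203),.13),('cup',(257,292),.085),('sq1',(209,257),0),('sq2',(247,262),0),('sq3',(241,292),0),('brush',(410,289),0),('brush2',(477,281),0)): print(nm,ray('top',px,z).round(3))
E
```

```text
bar ((247.0459747314453, 209.49124145507812), (44.485904693603516, 6.923147201538086), 79.2156982421875)
bar pts [array([0.567, 0.301, 0.205]), array([0.571, 0.283, 0.205]), array([0.454, 0.261, 0.205]), array([0.451, 0.278, 0.205])] [0.5103 0.2806 0.205 ]
scene red (334, 154, 39, 30) [334 167] [372 170]
tub top 433.5 221.13999938964844 28.76030731201172
rim centre [ 0.4873 -0.2478  0.07  ] [array([ 0.489, -0.163,  0.07 ]), array([ 0.486, -0.333,  0.07 ])]
[[ 0.406 -0.001 -0.914]
 [ 0.914 -0.002  0.406]
 [-0.002 -1.    -0.   ]]
hard [0.544 0.472 0.13 ]
cup [0.294 0.27  0.085]
sq1 [0.398 0.429 0.   ]
sq2 [0.381 0.313 0.   ]
sq3 [0.291 0.33  0.   ]
brush [ 0.29  -0.183  0.   ]
brush2 [ 0.309 -0.39   0.   ]
```

View pics/crop1.png

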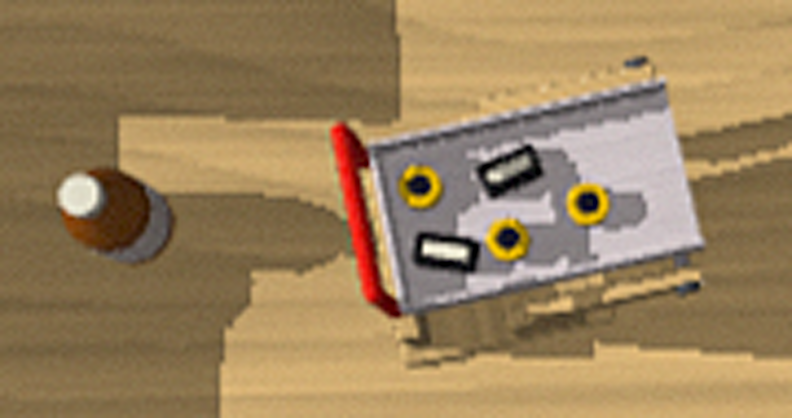

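The crop shows the tray's wall-top corners at about (370,148), (405,312), (662,82) and (703,243) in crop pixels. All five fittings lie on the tray. I'll fit the stand frame from these and the bar.

```bash
python3 - <<'E'
from h import *
f=lambda x,y:(165+(x+.5)/4.4-.5,160+(y+.5)/4.4-.5)
C=[ray('top',f(*p),.143) for p in((370,148),(405,312),(662,82),(703,243))]
B=[ray('top',f(*p),.205) for p in((344,130),(376,296))]
for p in C+B: print(p.round(4))
back=(C[0]+C[1])/2; lip=(C[2]+C[3])/2
d=lip-back; print('len',np.linalg.norm(d),'width',np.linalg.norm(C[0]-C[1]),np.linalg.norm(C[2]-C[3]),'yaw',np.degrees(np.arctan2(d[1],d[0])))
b=B[0]-B[1]; print('bar len',np.linalg.norm(b),'yaw',np.degrees(np.arctan2(b[1],b[0]))-90-0)
w=C[0]-C[1]+C[2]-C[3]; print('w yaw',np.degrees(np.arctan2(w[1],w[0]))-90)
y=np.arctan2(d[1],d[0]); ex=np.array([np.cos(y),np.sin(y),0])
print('origin from lip',(lip-.015*ex).round(4),'from bar',((B[0]+B[1])/2+.186*ex).round(4), 'from back', (back+.176*ex).round(4))
E
```

```text
[0.5662 0.2865 0.143 ]
[0.4613 0.2638 0.143 ]
[0.606  0.1004 0.143 ]
[0.5014 0.0765 0.143 ]
[0.5649 0.2923 0.205 ]
[0.4643 0.2724 0.205 ]
len 0.1908894732557118 width 0.10736396173506042 0.10728290917310308 yaw -77.91988290002718
bar len 0.10258444186544256 yaw -78.76605784386847
w yaw -77.44884860505309
origin from lip [0.5506 0.1031 0.143 ] from bar [0.5535 0.1005 0.205 ] from back [0.5506 0.103  0.143 ]
```

```bash
cat >> h.py <<'E'
def frame(yvec,xvec):
    y=np.array(yvec)/np.linalg.norm(yvec); x=np.array(xvec)-np.dot(xvec,y)*y; x/=np.linalg.norm(x)
    return R.from_matrix(np.column_stack([x,y,np.cross(x,y)]))
def chain(wps):
    o=env.get_obs(); p=np.array(o['tool_pos']); r=rot(o['orientation'])
    for P,Q in wps:
        P=np.array(P); Q=r if Q is None else Q
        print((r.inv().apply(P-p)/.3).round(3),((r.inv()*Q).as_rotvec()/np.pi).round(3)); p,r=P,Q
E
python3 - <<'E'
from h import *
O=np.array([.551,.102,0]); S=O+.062*np.array([.208,-.978,0]); T=np.array([.487,-.248,0])
u=(S-T)/np.linalg.norm(S-T); print(S,u)
t=np.radians(12); F=frame([u[0]*np.sin(t),u[1]*np.sin(t),-np.cos(t)],[u[1],-u[0],0])
a=rot(env.get_obs()['orientation']); Z=lambda d:R.from_euler('z',d,degrees=True)*a
st=T-.105*u; print(st)
chain([((.52,.40,.34),Z(-30)),((.60,.13,.34),Z(-60)),((.55,-.15,.34),Z(-80)),((st[0],st[1],.2),F),((st[0],st[1],.012),F)])
E
```

```text
[0.563896 0.041364 0.      ] [0.25682771 0.9664572  0.        ]
[ 0.46003309 -0.34947801  0.        ]
[-0.244 -0.365 -1.043] [0.    0.167 0.   ]
[-0.314  0.001 -0.884] [0.    0.167 0.   ]
[-0.264  0.    -0.91 ] [0.    0.111 0.   ]
[-0.13   0.467 -0.718] [ 0.067  0.005 -0.001]
[ 0.     0.613 -0.13 ] [0. 0. 0.]
```

Call:
move_arm --rows '[-0.05, -0.3, -0.15, 0, 0.04, 0, 85, -0.24, -0.365, -0.98, 0, 0.167, 0, 85, -0.24, -0.365, -0.98, 0, 0.167, 0, 85, -0.24, -0.365, -0.98, 0, 0.167, 0, 85, -0.24, -0.365, -0.98, 0, 0.167, 0, 85, -0.24, -0.365, -0.98, 0, 0.167, 0, 85, -0.24, -0.365, -0.98, 0, 0.167, 0, 85, -0.24, -0.365, -0.98, 0, 0.167, 0, 85]'

```text
clock: 1.1
tool_pos: [0.5015, 0.4098, 0.3394]
orientation: [-0.672, 0.672, 0.218, -0.22]
force: [-0.8, -0.2, -0.1]
grip_width: 0.995
```

Call:
move_arm --rows '[-0.31, 0, -0.89, 0, 0.167, 0, 85, -0.31, 0, -0.89, 0, 0.167, 0, 85, -0.31, 0, -0.89, 0, 0.167, 0, 85, -0.31, 0, -0.89, 0, 0.167, 0, 85, -0.31, 0, -0.89, 0, 0.167, 0, 85, -0.31, 0, -0.89, 0, 0.167, 0, 85, -0.31, 0, -0.89, 0, 0.167, 0, 85]'

```text
clock: 1.98
tool_pos: [0.5827, 0.1425, 0.3391]
orientation: [0.706, -0.706, -0.037, 0.04]
force: [-0.3, 1.0, -0.3]
grip_width: 0.992
```

Call:
move_arm --rows '[-0.26, 0, -0.91, 0, 0.111, 0, 85, -0.26, 0, -0.91, 0, 0.111, 0, 85, -0.26, 0, -0.91, 0, 0.111, 0, 85, -0.26, 0, -0.91, 0, 0.111, 0, 85, -0.26, 0, -0.91, 0, 0.111, 0, 85, -0.26, 0, -0.91, 0, 0.111, 0, 85, -0.26, 0, -0.91, 0, 0.111, 0, 85]'

```text
clock: 2.85
tool_pos: [0.5357, -0.1343, 0.3388]
orientation: [0.703, -0.702, 0.085, -0.081]
force: [-0.2, 0.8, -0.1]
grip_width: 0.994
```

```bash
cat >> h.py <<'E'
O=np.array([.551,.102,0]); ex=np.array([.208,-.978,0]); ey=np.array([.978,.208,0]); S=O+.062*ex; T=np.array([.487,-.248,0])
u=(S-T)/np.linalg.norm(S-T)
t=np.radians(12); F=frame([u[0]*np.sin(t),u[1]*np.sin(t),-np.cos(t)],[u[1],-u[0],0])
def st():
    o=env.get_obs(); print(o['clock'],o['tool_pos'].round(4),o['force'].round(1),rot(o['orientation']).as_matrix().round(3).tolist(),round(o['grip_width'],2))
E
python3 - <<'E'
from h import *
st(); s=T-.105*u
chain([((s[0],s[1],.2),F),((s[0],s[1],.012),F)])
E
```

```text
2.85 [ 0.5357 -0.1343  0.3388] [-0.2  0.8 -0.1] [[0.972, -0.004, 0.233], [-0.233, 0.002, 0.972], [-0.005, -1.0, 0.001]] 0.99
[-0.076  0.462 -0.757] [ 0.066  0.008 -0.002]
[ 0.     0.613 -0.13 ] [0. 0. 0.]
```

Call:
move_arm --rows '[-0.076, 0.1, -0.757, 0.066, 0.008, 0, 85, -0.076, 0.1, -0.757, 0.066, 0.008, 0, 85, -0.076, 0.1, -0.757, 0.066, 0.008, 0, 85, -0.076, 0.1, -0.757, 0.066, 0.008, 0, 85, -0.076, 0.462, -0.757, 0.066, 0.008, 0, 85, -0.076, 0.462, -0.757, 0.066, 0.008, 0, 85, -0.076, 0.462, -0.757, 0.066, 0.008, 0, 85, -0.076, 0.462, -0.757, 0.066, 0.008, 0, 85]'

```text
clock: 3.85
tool_pos: [0.4618, -0.3491, 0.2015]
orientation: [0.77, -0.624, 0.083, -0.098]
force: [-0.5, -0.4, 0.2]
grip_width: 0.992
```

```bash
python3 - <<'E'
from h import *
st(); s=T-.105*u
chain([((s[0],s[1],.012),F)])
cv2.imwrite('pics/s1.png',imaging.camera('scene')[:,:,::-1])
E
```

```text
3.85 [ 0.4618 -0.3491  0.2015] [-0.5 -0.4  0.2] [[0.967, 0.048, 0.25], [-0.255, 0.201, 0.946], [-0.005, -0.978, 0.206]] 0.99
[-0.002  0.618 -0.133] [ 0.     0.    -0.002]
```

View pics/s1.png

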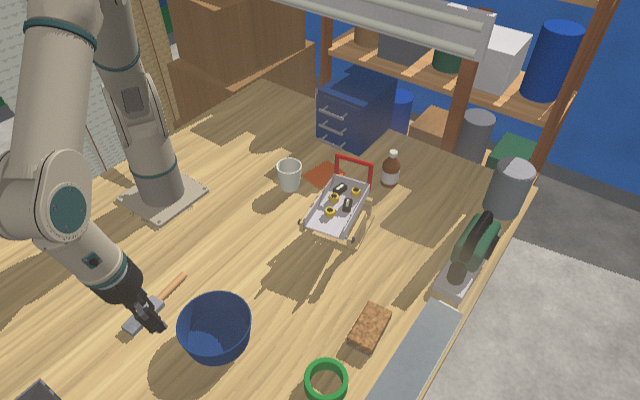

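The gripper at (150,325) is behind the tub at (214,328), clear of the brush at (155,305). Next I descend.

Call:
move_arm --rows '[0, 0.2, -0.043, 0, 0, 0, 85, 0, 0.4, -0.086, 0, 0, 0, 85, 0, 0.5, -0.107, 0, 0, 0, 85, 0, 0.58, -0.125, 0, 0, 0, 85, 0, 0.618, -0.133, 0, 0, 0, 85, 0, 0.618, -0.133, 0, 0, 0, 85, 0, 0.618, -0.133, 0, 0, 0, 85]'

```text
clock: 4.78
tool_pos: [0.4619, -0.3512, 0.0139]
orientation: [0.77, -0.625, 0.082, -0.099]
force: [-0.5, 0.4, 0.3]
grip_width: 0.996
```

```bash
python3 - <<'E'
from h import *
st()
# push: TCP goals for tub at distance along u, contact distance .074
for k in (.15,.24,.30): 
    s=T+(k-.074)*u; s[2]=.012; print(k,move(s,F), s.round(3))
E
```

```text
4.775 [ 0.4619 -0.3512  0.0139] [-0.5  0.4  0.3] [[0.967, 0.051, 0.25], [-0.255, 0.198, 0.946], [-0.001, -0.979, 0.205]] 1.0
0.15 (array([-0.0064,  0.1305,  0.593 ]), array([ 0.0011,  0.0004, -0.0006])) [ 0.507 -0.175  0.012]
0.24 (array([-0.0059,  0.1918,  0.8867]), array([ 0.0011,  0.0004, -0.0006])) [ 0.53  -0.088  0.012]
0.3 (array([-0.0056,  0.2327,  1.0824]), array([ 0.0011,  0.0004, -0.0006])) [ 0.545 -0.03   0.012]
```

Call:
move_arm --rows '[0, 0.015, 0.07, 0, 0, 0, 85, 0, 0.03, 0.13, 0, 0, 0, 85, 0, 0.04, 0.19, 0, 0, 0, 85, 0, 0.054, 0.25, 0, 0, 0, 85, 0, 0.067, 0.31, 0, 0, 0, 85, -0.006, 0.08, 0.37, 0, 0, 0, 85, -0.006, 0.094, 0.43, 0, 0, 0, 85, -0.006, 0.108, 0.49, 0, 0, 0, 85, -0.006, 0.12, 0.55, 0, 0, 0, 85, -0.006, 0.128, 0.59, 0, 0, 0, 85]'

```text
clock: 6.02
tool_pos: [0.5065, -0.1731, 0.0123]
orientation: [0.77, -0.625, 0.082, -0.098]
force: [-0.9, -0.8, -0.9]
grip_width: 0.992
```

```bash
cat >> h.py <<'E'
def findtub(name):
    im=imaging.camera('top'); cv2.imwrite(f'pics/{name}.png',im[:,:,::-1])
    m=mask(im,(100,100,40),(125,255,255),(290,140,480,270)); c=cv2.convexHull(big(m)); (a,b),r=cv2.minEnclosingCircle(c)
    P=ray('top',(a,b),.07); d=P-O; print('tub',P.round(4),'rad px',round(r,1),'stand',round(d@ex,4),round(d@ey,4)); return P
E
python3 - <<'E'
from h import *
st(); findtub('t1')
E
```

```text
6.025 [ 0.5065 -0.1731  0.0123] [-0.9 -0.8 -0.9] [[0.967, 0.05, 0.249], [-0.254, 0.2, 0.946], [-0.003, -0.979, 0.206]] 0.99
tub [ 0.523  -0.1027  0.07  ] rad px 28.5 stand 0.1944 -0.07
```

View pics/t1.png

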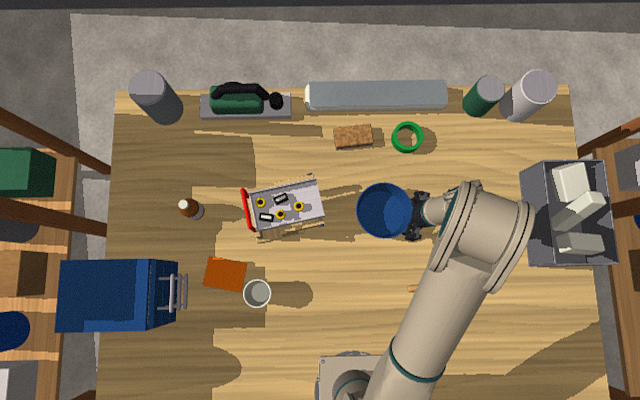

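The tub at (384,211) slid straight and sits square against both fingers. About 150 mm remain.

```bash
python3 - <<'E'
from h import *
P=np.array(env.get_obs()['tool_pos']); s=P+S-np.array([.523,-.1027,0]); s[2]=.012; print(s,move(s,F))
E
```

```text
[ 0.54778852 -0.02702157  0.012     ] (array([0.011 , 0.105 , 0.4879]), array([-0.    ,  0.0014, -0.0013]))
```

Call:
move_arm --rows '[0, 0.012, 0.06, 0, 0, 0, 85, 0, 0.025, 0.12, 0, 0, 0, 85, 0.005, 0.038, 0.18, 0, 0, 0, 85, 0.005, 0.051, 0.24, 0, 0, 0, 85, 0.01, 0.064, 0.3, 0, 0, 0, 85, 0.01, 0.077, 0.36, 0, 0, 0, 85, 0.01, 0.09, 0.42, 0, 0, 0, 85, 0.01, 0.1, 0.46, 0, 0, 0, 85, 0.01, 0.105, 0.485, 0, 0, 0, 85]'

```text
clock: 7.2
tool_pos: [0.5474, -0.0271, 0.0118]
orientation: [0.771, -0.624, 0.081, -0.098]
force: [-0.4, -3.6, 2.7]
grip_width: 0.994
```

```bash
python3 - <<'E'
from h import *
st()
im=imaging.camera('top'); cv2.imwrite('pics/t2.png',im[:,:,::-1])
c=big(mask(im,(100,100,40),(125,255,255),(290,140,400,270))); print(cv2.boundingRect(c),cv2.minEnclosingCircle(c))
ctr=[proj('top',S+[0,0,.07]+.085*np.array([np.cos(a),np.sin(a),0])) for a in np.linspace(0,6.28,60)]; print('expected box',np.min(ctr,0),np.max(ctr,0))
cv2.imwrite('pics/crop2.png',cv2.resize(im[150:260,230:430,::-1],None,fx=4,fy=4))
E
```

```text
7.2 [ 0.5474 -0.0271  0.0118] [-0.4 -3.6  2.7] [[0.968, 0.049, 0.247], [-0.251, 0.202, 0.947], [-0.003, -0.978, 0.208]] 0.99
(317, 171, 45, 54) ((335.6140441894531, 197.29824829101562), 27.807247161865234)
expected box [306.57593217 169.69451661] [363.62301133 225.78600951]
```

View pics/crop2.png

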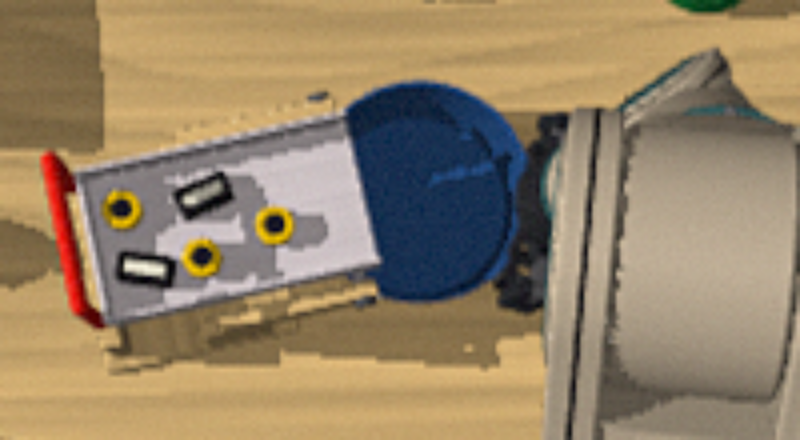

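The tub is under the lip, and its visible bounds match the prediction for tub_spot to about 1 px. The fittings are still on the tray. I'll retreat, rise and go to the handle.

```bash
cat >> h.py <<'E'
H=frame([0,0,-1],-ex)
def bar(th,dz=-.02,fx=0): return O+ex*(-.211*np.cos(.493+th)+fx)+np.array([0,0,.105+.211*np.sin(.493+th)+dz])
E
python3 - <<'E'
from h import *
P=np.array(env.get_obs()['tool_pos']); A=P-.06*u; up=A.copy(); up[2]=.2
print(move(A),move(up))
h=bar(0); mid=np.array([.62,.12,.36]); M=frame([0,0,-1],R.from_euler('z',45,degrees=True).apply([u[1],-u[0],0]))
up[2]=.3
print(move(up,F),h)
E
```

```text
(array([-0.0013, -0.0418, -0.1956]), array([0., 0., 0.])) (array([-0.0034, -0.6551, -0.0645]), array([0., 0., 0.]))
(array([-0.0045, -0.9811,  0.0052]), array([-0.0004,  0.0018, -0.0015])) [0.51233831 0.28378427 0.18486013]
```

Call:
move_arm --rows '[0, -0.02, -0.1, 0, 0, 0, 85, 0, -0.042, -0.2, 0, 0, 0, 85, 0, -0.042, -0.2, 0, 0, 0, 85, 0, -0.25, -0.15, 0, 0, 0, 85, 0, -0.655, -0.065, 0, 0, 0, 85, 0, -0.98, 0, 0, 0, 0, 85, 0, -0.98, 0, 0, 0, 0, 85, 0, -0.98, 0, 0, 0, 0, 45, 0, -0.98, 0, 0, 0, 0, 45, 0, -0.98, 0, 0, 0, 0, 45]'

```text
clock: 8.5
tool_pos: [0.5325, -0.0841, 0.2986]
orientation: [0.772, -0.623, 0.081, -0.096]
force: [-0.1, -0.9, -0.3]
grip_width: 0.529
```

```bash
python3 - <<'E'
from h import *
st(); findtub('t3')
M=frame([0,0,-1],R.from_euler('z',60,degrees=True).apply([u[1],-u[0],0]))
h=bar(0); h[2]=.36
chain([((.60,.08,.36),M),(h,H),(bar(0,.03),H)])
E
```

```text
8.5 [ 0.5325 -0.0841  0.2986] [-0.1 -0.9 -0.3] [[0.969, 0.047, 0.244], [-0.249, 0.205, 0.947], [-0.005, -0.978, 0.21]] 0.53
tub [0.5649 0.0425 0.07  ] rad px 27.7 stand 0.0611 0.0012
[ 0.081 -0.079  0.617] [-0.062 -0.33   0.033]
[0.275 0.    0.686] [ 0.    -0.316  0.   ]
[ 0.     0.417 -0.   ] [0. 0. 0.]
```

Call:
move_arm --rows '[0.03, -0.16, 0.1, -0.06, -0.06, 0.01, 45, 0.081, -0.079, 0.617, -0.062, -0.33, 0.033, 45, 0.081, -0.079, 0.617, -0.062, -0.33, 0.033, 45, 0.081, -0.079, 0.617, -0.062, -0.33, 0.033, 45, 0.081, -0.079, 0.617, -0.062, -0.33, 0.033, 45, 0.081, -0.079, 0.617, -0.062, -0.33, 0.033, 45, 0.081, -0.079, 0.617, -0.062, -0.33, 0.033, 45, 0.081, -0.079, 0.617, -0.062, -0.33, 0.033, 45, 0.081, -0.079, 0.617, -0.062, -0.33, 0.033, 45]'

```text
clock: 9.68
tool_pos: [0.5999, 0.0797, 0.3595]
orientation: [0.653, -0.653, -0.271, 0.271]
force: [-0.9, -0.1, -0.3]
grip_width: 0.529
```

Call:
move_arm --rows '[0.275, 0, 0.686, 0, -0.316, 0, 45, 0.275, 0, 0.686, 0, -0.316, 0, 45, 0.275, 0, 0.686, 0, -0.316, 0, 45, 0.275, 0, 0.686, 0, -0.316, 0, 45, 0.275, 0, 0.686, 0, -0.316, 0, 45, 0.275, 0, 0.686, 0, -0.316, 0, 45, 0.275, 0, 0.686, 0, -0.316, 0, 45, 0.275, 0, 0.686, 0, -0.316, 0, 45]'

```text
clock: 10.68
tool_pos: [0.5127, 0.2833, 0.3596]
orientation: [0.446, -0.446, -0.549, 0.549]
force: [1.0, -0.2, 1.0]
grip_width: 0.523
```

```bash
python3 - <<'E'
from h import *
st(); chain([(bar(0,.03),H),(bar(0),H)])
E
```

```text
10.675 [0.5127 0.2833 0.3596] [ 1.  -0.2  1. ] [[-0.205, -0.001, -0.979], [0.979, 0.0, -0.205], [0.0, -1.0, 0.0]] 0.52
[0.002 0.416 0.001] [-0.    -0.001  0.   ]
[ 0.     0.167 -0.   ] [0. 0. 0.]
```

Call:
move_arm --rows '[0.002, 0.2, 0, 0, 0, 0, 45, 0.002, 0.35, 0, 0, 0, 0, 45, 0.002, 0.416, 0, 0, 0, 0, 45, 0.002, 0.416, 0, 0, 0, 0, 45]'

```text
clock: 11.18
tool_pos: [0.5116, 0.2833, 0.2332]
orientation: [0.447, -0.446, -0.547, 0.55]
force: [-0.6, 0.3, 0.3]
grip_width: 0.527
```

```bash
python3 - <<'E'
from h import *
st(); im=imaging.camera('scene')
cv2.imwrite('pics/crop3.png',cv2.resize(im[90:250,260:440,::-1],None,fx=3.6,fy=3.6))
chain([(bar(0),H)])
E
```

```text
11.175 [0.5116 0.2833 0.2332] [-0.6  0.3  0.3] [[-0.204, -0.004, -0.979], [0.979, -0.002, -0.204], [-0.001, -1.0, 0.004]] 0.53
[0.    0.166 0.001] [-0.    -0.001  0.   ]
```

View pics/crop3.png

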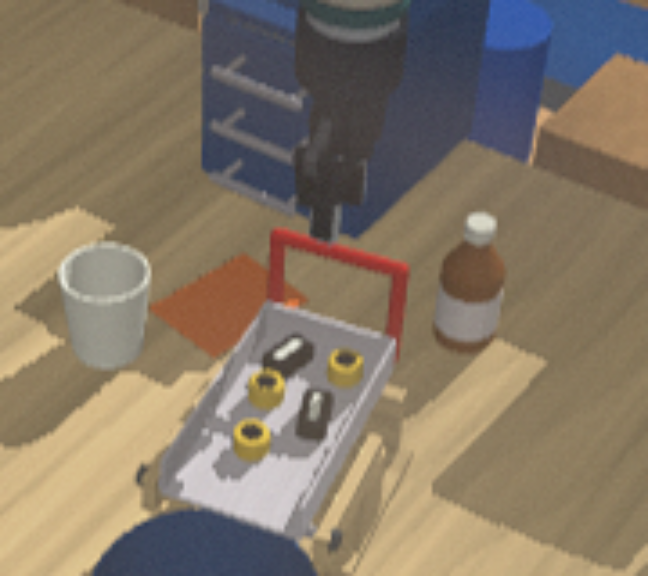

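The front finger at crop (325,225) is over the bar's middle, which spans (275,235) to (405,268). I'll descend so the fingers straddle it, then narrow them into a loose cage.

Call:
move_arm --rows '[0, 0.08, 0, 0, 0, 0, 45, 0, 0.166, 0, 0, 0, 0, 45, 0, 0.166, 0, 0, 0, 0, 45, 0, 0.166, 0, 0, 0, 0, 20, 0, 0.166, 0, 0, 0, 0, 20, 0, 0.166, 0, 0, 0, 0, 20, 0, 0.166, 0, 0, 0, 0, 20]'

```text
clock: 12.1
tool_pos: [0.5127, 0.2839, 0.1853]
orientation: [0.446, -0.446, -0.549, 0.549]
force: [0.5, -0.0, -0.3]
grip_width: 0.235
```

```bash
python3 - <<'E'
from h import *
st()
for th in np.linspace(.1,.85,9): print(round(th,2),*move(bar(th,fx=.004)))
E
```

```text
12.1 [0.5127 0.2839 0.1853] [ 0.5 -0.  -0.3] [[-0.204, -0.001, -0.979], [0.979, 0.0, -0.204], [0.0, -1.0, 0.0]] 0.23
0.1 [-0.0498 -0.0587  0.0011] [0. 0. 0.]
0.19 [-0.0892 -0.1116  0.001 ] [0. 0. 0.]
0.29 [-0.1333 -0.1606  0.0008] [0. 0. 0.]
0.38 [-0.1818 -0.2052  0.0006] [0. 0. 0.]
0.48 [-0.2342 -0.2451  0.0004] [0. 0. 0.]
0.57 [-2.902e-01 -2.799e-01  2.000e-04] [0. 0. 0.]
0.66 [-3.492e-01 -3.093e-01 -1.000e-04] [0. 0. 0.]
0.76 [-4.107e-01 -3.331e-01 -3.000e-04] [0. 0. 0.]
0.85 [-0.4741 -0.351  -0.0006] [0. 0. 0.]
```

Call:
move_arm --rows '[-0.05, -0.058, 0, 0, 0, 0, 20, -0.09, -0.11, 0, 0, 0, 0, 20, -0.133, -0.16, 0, 0, 0, 0, 20, -0.182, -0.205, 0, 0, 0, 0, 20, -0.208, -0.225, 0, 0, 0, 0, 20, -0.234, -0.245, 0, 0, 0, 0, 20, -0.262, -0.263, 0, 0, 0, 0, 20, -0.29, -0.28, 0, 0, 0, 0, 20, -0.29, -0.28, 0, 0, 0, 0, 20]'

```text
clock: 13.22
tool_pos: [0.5312, 0.2, 0.2712]
orientation: [-0.446, 0.446, 0.55, -0.547]
force: [-0.4, 4.9, 4.2]
grip_width: 0.235
```

```bash
python3 - <<'E'
from h import *
st()
im=imaging.camera('scene')
cv2.imwrite('pics/crop4.png',cv2.resize(im[90:290,250:450,::-1],None,fx=3,fy=3))
for th in np.linspace(.57,.85,5): print(round(th,2),*move(bar(th,fx=.004)))
E
```

```text
13.225 [0.5312 0.2    0.2712] [-0.4  4.9  4.2] [[-0.204, 0.002, -0.979], [0.979, 0.004, -0.204], [0.003, -1.0, -0.003]] 0.24
0.57 [-0.0054  0.0042  0.003 ] [0. 0. 0.]
0.64 [-0.0491 -0.0183  0.0027] [0. 0. 0.]
0.71 [-0.0943 -0.0377  0.0025] [0. 0. 0.]
0.78 [-0.1408 -0.0539  0.0023] [0. 0. 0.]
0.85 [-0.1883 -0.0668  0.0021] [0. 0. 0.]
```

View pics/crop4.png

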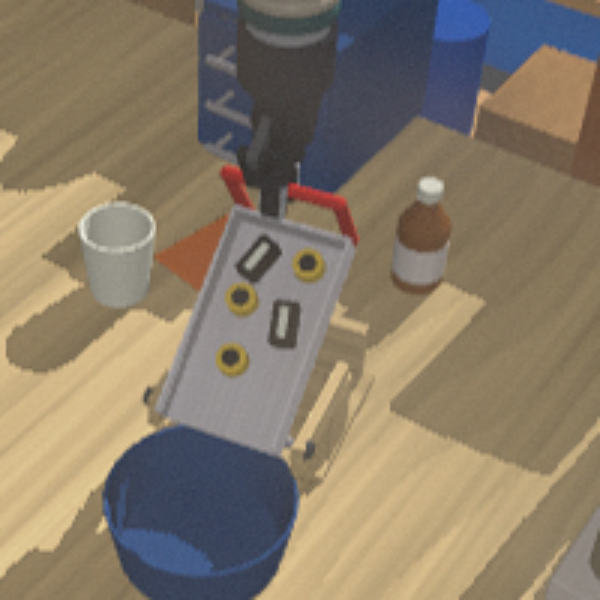

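The tray is tipped and caged at about 0.55 rad. The fittings have not slid yet and the tub is under the lip, so I tip further and hold.

Call:
move_arm --rows '[-0.025, -0.01, 0.003, 0, 0, 0, 20, -0.05, -0.018, 0.003, 0, 0, 0, 20, -0.072, -0.028, 0.003, 0, 0, 0, 20, -0.094, -0.038, 0.003, 0, 0, 0, 20, -0.117, -0.046, 0.003, 0, 0, 0, 20, -0.14, -0.054, 0.003, 0, 0, 0, 20, -0.165, -0.06, 0.003, 0, 0, 0, 20, -0.188, -0.067, 0.003, 0, 0, 0, 20, -0.188, -0.067, 0.003, 0, 0, 0, 20, -0.188, -0.067, 0.003, 0, 0, 0, 20]'

```text
clock: 14.52
tool_pos: [0.5414, 0.1445, 0.2902]
orientation: [-0.446, 0.446, 0.55, -0.548]
force: [0.6, 0.3, -0.7]
grip_width: 0.235
```

Call:
move_arm --rows '[0, 0, 0, 0, 0, 0, 20, 0, 0, 0, 0, 0, 0, 20, 0, 0, 0, 0, 0, 0, 20, 0, 0, 0, 0, 0, 0, 20, 0, 0, 0, 0, 0, 0, 20, 0, 0, 0, 0, 0, 0, 20]'

```text
clock: 15.28
tool_pos: [0.5413, 0.1445, 0.2902]
orientation: [-0.446, 0.446, 0.55, -0.548]
force: [0.6, 0.3, -0.6]
grip_width: 0.232
```

```bash
python3 - <<'E'
from h import *
st()
im=imaging.camera('scene')
cv2.imwrite('pics/crop5.png',cv2.resize(im[90:290,250:450,::-1],None,fx=3,fy=3))
for th in np.linspace(.78,0,10): print(round(th,2),*move(bar(th)))
E
```

```text
15.275 [0.5413 0.1445 0.2902] [ 0.6  0.3 -0.6] [[-0.204, 0.001, -0.979], [0.979, 0.003, -0.204], [0.003, -1.0, -0.002]] 0.23
0.78 [ 0.0612  0.0118 -0.0018] [0. 0. 0.]
0.69 [ 0.1185  0.0323 -0.0015] [0. 0. 0.]
0.61 [ 0.1739  0.0577 -0.0013] [0. 0. 0.]
0.52 [ 0.2269  0.0879 -0.001 ] [0. 0. 0.]
0.43 [ 0.277   0.1225 -0.0007] [0. 0. 0.]
0.35 [ 0.324   0.1613 -0.0005] [0. 0. 0.]
0.26 [ 3.675e-01  2.040e-01 -3.000e-04] [0. 0. 0.]
0.17 [ 0.407   0.2503 -0.    ] [0. 0. 0.]
0.09 [4.425e-01 2.999e-01 2.000e-04] [0. 0. 0.]
0.0 [4.735e-01 3.523e-01 4.000e-04] [0. 0. 0.]
```

View pics/crop5.png

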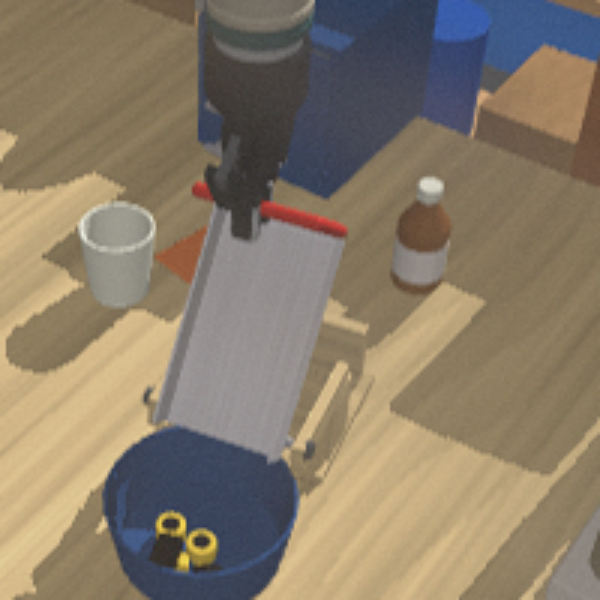

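The tray is empty. The fittings are in the tub around (185,545), partly hidden behind the near wall. Lowering now.

Call:
move_arm --rows '[0.06, 0.012, 0, 0, 0, 0, 20, 0.118, 0.032, 0, 0, 0, 0, 20, 0.174, 0.058, 0, 0, 0, 0, 20, 0.227, 0.088, 0, 0, 0, 0, 20, 0.277, 0.122, 0, 0, 0, 0, 20, 0.324, 0.161, 0, 0, 0, 0, 20, 0.367, 0.204, 0, 0, 0, 0, 20, 0.407, 0.25, 0, 0, 0, 0, 20, 0.442, 0.3, 0, 0, 0, 0, 20, 0.473, 0.352, 0, 0, 0, 0, 20]'

```text
clock: 16.58
tool_pos: [0.5125, 0.284, 0.1839]
orientation: [-0.446, 0.446, 0.55, -0.548]
force: [-0.6, -0.3, -0.6]
grip_width: 0.234
```

Call:
move_arm --rows '[0.005, 0, 0, 0, 0, 0, 20, 0.005, 0, 0, 0, 0, 0, 45, 0.005, 0, 0, 0, 0, 0, 45, 0.005, 0, 0, 0, 0, 0, 45, 0, -0.15, 0, 0, 0, 0, 45, 0, -0.3, 0, 0, 0, 0, 45, 0, -0.45, 0, 0, 0, 0, 45, 0, -0.6, 0, 0, 0, 0, 45, 0.5, -0.6, 0, 0, 0, 0, 45, 0.5, -0.6, 0, 0, 0, 0, 45]'

```text
clock: 17.82
tool_pos: [0.4874, 0.4065, 0.3659]
orientation: [-0.447, 0.447, 0.55, -0.546]
force: [1.1, 0.0, 0.1]
grip_width: 0.529
```

```bash
python3 - <<'E'
from h import *
st(); findtub('t6')
im=cv2.imread('pics/t6.png'); s=imaging.camera('scene')[:,:,::-1]
cv2.imwrite('pics/final.png',np.vstack([cv2.resize(im[150:260,170:400],(627,300)),cv2.resize(s[130:274,200:501],(627,300))]))
b=ray('top',(247,209.5),.205); c=big(mask(im[:,:,::-1].copy(),(0,150,80),(8,255,255),(230,170,330,245))); print('bar px now',cv2.minAreaRect(c))
E
```

```text
17.825 [0.4874 0.4065 0.3659] [1.1 0.  0.1] [[-0.201, 0.004, -0.98], [0.98, 0.004, -0.201], [0.003, -1.0, -0.004]] 0.53
tub [0.5649 0.0425 0.07  ] rad px 27.7 stand 0.0611 0.0012
bar px now ((246.65538024902344, 209.56564331054688), (44.485904693603516, 6.127921104431152), 79.2156982421875)
```

View pics/final.png

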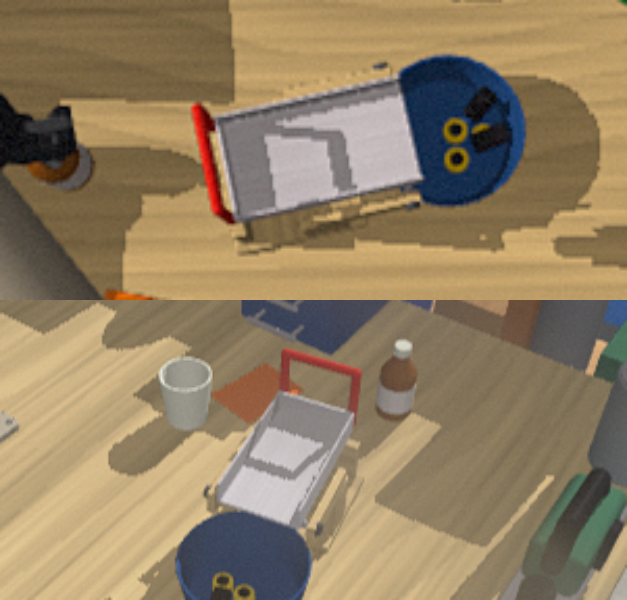

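All five fittings (three yellow, two black) are in the tub. The tray is level and empty, and the arm is clear.

```bash
python3 -c "
from bench import ticket; print(ticket.job_done())"
```

```text
the job is handed in; nothing more can be done
None
```

The job is handed in at about 18 s on the robot's clock; no verdict was reported. I pushed the tub under the lip with the two open fingers, raised the tray to about 0.85 rad (worked out from the tool position) with the fingers loosely around the red handle, held it, lowered it and withdrew.

- **Tub:** it measured at (0.061, 0.001) m in the stand's frame, both before and after the pour, with its rim showing the expected size.
- **Fittings:** the last pictures show the tray empty and all five in the tub, one plug partly hidden under a fin box.
- **Tray:** the handle bar was back within 0.5 px of where it started, so the tray is level. The arm was clear of everything.
- **Bystanders:** the bottle, cup and squeegee look unmoved in the last pictures. I did not re-measure any bystander, and the brush, tape roll and sanding block were out of the final crops.

No check failed or disagreed.

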